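# Pack the spare-wheel tin in layers

## Robot

A 6-joint arm with a two-finger parallel gripper is mounted at the origin on the work surface. World frame = base frame: x ahead of the robot, y to its left, z up, the work surface at z = 0. Lengths are in m, angles in rad, forces in N, time in s.
With the tool pointing down it reaches from about 0.3 to 0.85 m from the base axis. Payload 4.2 kg.
Tool frame: the origin (TCP) lies between the finger pads; the fingertips stand 17 mm ahead of it and the grasp point (between the pads) lies 2 mm behind it (tips_ahead is the distance from the TCP to the fingertips, in m); z points along the fingers, y is the line along which they close (so a half turn about z gives the same grasp; the last joint's range is limited). The gripper opens to 91 mm and grips with 3 to 60 N. Pads are 32 mm wide; open, the fingers measure 118 mm over their backs; the gripper's body (76 mm by 178 mm) begins 60 mm behind the grasp point.
Start: joints at [1.156, 0.32, 1.565, -0, 1.257, -0.02], TCP at [0.221, 0.531, 0.231] pointing down, gripper open.
Joint ranges: [-3.11, 3.11], [-0.84, 2.01], [0.21, 2.61], [-1.34, 4.49], [0.05, 2.63], [-2.56, 2.56]. Speed limits (rad/s): [2.57, 2.57, 3.14, 3.14, 3.14, 3.14].

## Interface

Orientations are given as a unit quaternion [w, x, y, z].
In Python, from bench import * gives the robot as it stands. The module is installed in compiled form; this text tells all that it offers.
- The arm moves only by the tool drive_tool, never from a script. Its argument "deltas" is a list of rows, each a list of 2 entries, a list of its own where there are three numbers: the shift along the world's x, y, z in units of 0.05 m (1.0 is 0.05 m), then the turn, a rotation vector about the world's x, y, z in units of 6 degrees (1.0 is 6 degrees). In form: [[[x, y, z], [wx, wy, wz]], ...]. A call has 1 to 10 rows; each row shifts and turns the commanded pose from where the row before left it; what a row does not reach is not made up. A row lasts 1/10 s, in which the tool goes at most 50 mm and 8.59 degrees, less where a joint would pass 70% of its speed; a pose out of reach is approached as far as the arm can. A call with a number of a shift or a turn outside -1 to 1 is refused whole. A call with a gripper value outside its range is refused whole. "claw" is the closure, from 0 (fully open) to 1 (shut), set as the call begins (left out, the last holds). The fingers move at their own pace and stop on an object; "squeeze" is the grip in N (left out, the last holds). Time passes only in rows, so rows that do not move let the fingers close. It gives the time, the measured TCP pose, the force, the opening and the grip force at its end, in the units of the state.
- sense(): the state, without advancing time (a new reading comes with each control period).
- camera(name): name is "side" or "top"; returns the picture (480x640x3 uint8, blue, green, red); there is no depth.
- camera_info(name): a dict with "K" (3x3 intrinsics, pixels), "extrinsics" (4x4, takes a point from camera to world coordinates). Camera axes: x right, y down, z forward; pixel columns grow to the right and rows downward; lengths in m; the calibration is good to about 2 mm. A picture is of the moment at which its call begins. camera_info takes no time and is no camera call.
- job_done(): hands the job in; it is judged then, once.
The state is a dict: "clock": time; "joint_pos": joint angles; "qvel": joint speeds; "effort": joint torques, N m; "tcp_pos": TCP position; "eef_rot": TCP orientation; "contact_force": force on the tool from outside, world axes, zero at the start; "ft_torque": the same for the moment, N m; "finger_gap": finger opening in m; "gripper_force": force on a finger pad.
Only numpy, scipy, OpenCV 4.12 (cv2) and the standard library are available. Lean on these libraries where they do the work, as an engineer would, in place of code of your own. Each camera call takes 0.05 s, during which the arm holds its last target. There are 200 camera calls.

## Task

Pack the robot car's spares into the round steel tin: first lay the three small wheels flat on its floor, hub stubs up, side by side in a close triangle around the tin's middle; next lay the round metal divider, post up, level on the three hubs; last lower the big tyre ring over the divider's post so it lies flat on the divider. Leave the box of screws where it is.

Things in the scene. Friction and masses are not known exactly. Their poses are not given: they have to be found in the camera images.
- wheel_disc: small robot wheel lying flat: black tyre 46 mm across, 18 mm thick, with a white round hub stub 16 mm across standing 18 mm above it on the axis (36 mm high in all), 45 g; a plain white disc 34 mm across surrounds the stub. Origin: centre of the underside, z up along the axis. Same size as the other two small wheels; any may take any place in the triangle.
- wheel_three: small robot wheel lying flat: black tyre 46 mm across, 18 mm thick, with a white round hub stub 16 mm across standing 18 mm above it on the axis (36 mm high in all), 45 g; three white spokes surround the stub. Origin: centre of the underside, z up along the axis. Same size as the other two small wheels; any may take any place in the triangle.
- wheel_six: small robot wheel lying flat: black tyre 46 mm across, 18 mm thick, with a white round hub stub 16 mm across standing 18 mm above it on the axis (36 mm high in all), 45 g; six white spokes surround the stub. Origin: centre of the underside, z up along the axis. Same size as the other two small wheels; any may take any place in the triangle.
- divider: dark steel round plate 106 mm across and 4 mm thick, lying flat, with a bright upright round post in its centre 16 mm across that rises 36 mm above the plate (40 mm high in all); about 110 g. Lift it by the post. Origin: centre of the underside, z up along the post.
- big_tyre: black rubber tyre without a hub (a plain ring) lying flat: 60 mm outside, 36 mm bore, 22 mm thick, about 70 g, rigid. Origin: on the axis at the underside, z up along the axis.
- tin: open round steel tin, loose on the table: 122 mm outside, 50 mm high, wall and floor 3 mm, about 450 g. Small wheels fit with their centres 30 mm from its axis, 120 degrees apart (some 5 mm free all round). Packed: undersides of wheels 3, divider 39, tyre 43 mm above the tin's underside; the tyre stands 15 mm out of the tin. Origin: centre of the underside, z up.
- screw_box: bystander, do not move: open clear plastic box of screws, 90 x 70 x 40 mm high, standing among the parts. Origin: centre of the underside, x along the 90 mm side.
Not all that is in view belongs to the job. What is shaped like the wheel_six but blue or red is not meant.

How it is judged:
By the outcome, as a careful person would: the job done as asked, in the order asked, and still so for the second after the job is handed in, with the robot touching nothing.
It also fails if it takes over 128 s, if anything falls off the work surface, if the arm or the gripper's body presses on something with over 40 N, if the wrist force passes 120 N, or if a joint passes its speed limit or range.

## Working session

There is one attempt and no reset: what is moved stays moved. The work goes in short steps, Python scripts to look and compute and a tool call to move; the robot and the scene stay as the last step left them, time stands still between calls to the robot, and variables do not carry over. Pictures are saved under pics/ and viewed, at most 14 in all, crops included, and the job is handed in when it is done.

Besides the shell and the picture viewer there is one more tool, called after "Request:" in YAML: its name, and indented under it one key for each argument. drive_tool: Moves the arm, as the interface text tells. Shifts and turns lie within -1 to 1; 1 stands for 0.05 m of shift or 6 degrees of turn. Its arguments: {"type":"object","properties":{"deltas":{"type":"array","items":{"type":"array"}},"claw":{"type":"number"},"squeeze":{"type":"number"}},"required":["deltas"]}

```bash
mkdir -p pics
python3 - <<'E'
from bench import *
import cv2, numpy as np
for n in ("top","side"):
    cv2.imwrite(f"pics/{n}0.png",camera(n)); i=camera_info(n); print(n,np.round(i["K"],1).tolist(),np.round(i["extrinsics"],4).tolist())
s=sense(); print(s)
E
```

```text
top [[437.0, 0.0, 314.2], [0.0, 437.0, 238.1], [0.0, 0.0, 1.0]] [[0.026, -0.9847, 0.1721, 0.4199], [-0.9996, -0.0232, 0.0181, -0.0089], [-0.0138, -0.1725, -0.9849, 0.8419], [0.0, 0.0, 0.0, 1.0]]
side [[470.2, 0.0, 322.6], [0.0, 470.2, 238.6], [0.0, 0.0, 1.0]] [[0.6825, -0.4832, 0.5483, 0.1085], [-0.7308, -0.4394, 0.5224, -0.4159], [-0.0115, -0.7572, -0.653, 0.5777], [0.0, 0.0, 0.0, 1.0]]
{'clock': 0.1, 'joint_pos': array([ 1.15601046e+00,  3.20233236e-01,  1.56553823e+00,  3.31434112e-06,
        1.25743494e+00, -2.00075624e-02]), 'qvel': array([-0.00060576, -0.00226186, -0.00369149,  0.00148362,  0.00254659,
        0.00170971]), 'effort': array([ 1.87537204e-03, -4.13333309e+01, -2.32506180e+01,  7.28410366e-02,
        4.21131158e-02, -5.37844107e-05]), 'tcp_pos': array([0.22097647, 0.53037829, 0.23020863]), 'eef_rot': array([-1.75572315e-04,  1.96110292e-01,  9.80581512e-01, -7.87542218e-04]), 'contact_force': array([0.80978845, 0.0582553 , 0.30101697]), 'ft_torque': array([-0.01656255, -0.02873342,  0.00250039]), 'gripper_force': 0.0, 'finger_gap': 0.09144786369526732}
```

View pics/top0.png

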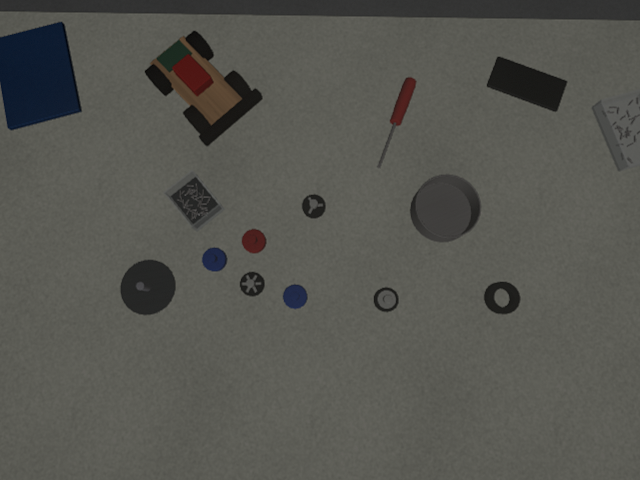

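View pics/side0.png

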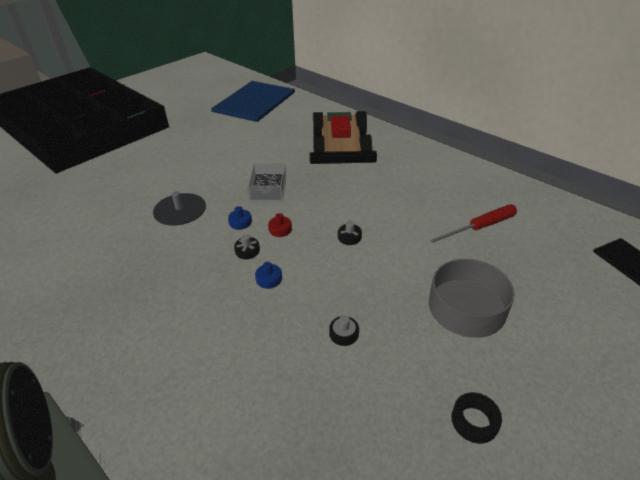

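The top view shows the divider (148,287), wheel_six (252,284), wheel_three (314,206), wheel_disc (386,299), tin (445,208), big tyre (502,297) and screw box (194,200). In the side view the same parts are at (180,208), (246,247), (349,232), (344,330), (470,297), (477,417) and (268,182). Next I measure the contours in both views.

```bash
cat > h.py <<'E'
from bench import *
import cv2, numpy as np
I={n:camera_info(n) for n in("top","side")}
def ray(n,p):
    E=I[n]["extrinsics"]; d=E[:3,:3]@np.linalg.inv(I[n]["K"])@[p[0],p[1],1.]
    return E[:3,3],d
def plane(n,p,z):
    o,d=ray(n,p); return o+d*(z-o[2])/d[2]
def tri(pt,ps):
    o1,d1=ray("top",pt);o2,d2=ray("side",ps)
    t=np.linalg.lstsq(np.c_[d1,-d2],o2-o1,rcond=None)[0]
    a=o1+d1*t[0];b=o2+d2*t[1]; return (a+b)/2,np.linalg.norm(a-b)
def dark(img,p,r,th):
    "largest filled dark blob near p -> hull contour"
    x0,y0=max(p[0]-r,0),max(p[1]-r,0); g=img[y0:p[1]+r,x0:p[0]+r].max(2)
    m=(cv2.GaussianBlur(g,(3,3),0)<th*np.median(g)).astype(np.uint8)
    c=max(cv2.findContours(m,0,cv2.CHAIN_APPROX_NONE)[0],key=cv2.contourArea)
    return cv2.convexHull(c)+np.array([x0,y0])
def cen(c):
    m=cv2.moments(c); return np.array([m["m10"],m["m01"]])/m["m00"]
E
python3 - <<'E'
from h import *
im={n:cv2.imread(f"pics/{n}0.png") for n in("top","side")}
S={"six":((252,284),(246,247),18),"three":((314,206),(349,232),18),"disc":((386,299),(344,330),20),"tyre":((502,297),(477,417),34),"div":((148,287),(180,208),36)}
for k,(a,b,r) in S.items():
    ca,cb=dark(im["top"],a,r,.72),dark(im["side"],b,r,.72)
    pa,pb=cen(ca),cen(cb); P,e=tri(pa,pb)
    print(k,pa.round(1),cv2.minAreaRect(ca)[1],pb.round(1),cv2.minAreaRect(cb)[1],P.round(4),round(e,4),"ontop z=P",plane("top",pa,P[2]).round(4)[:2])
crops=[cv2.resize(im[n][p[1]-h:p[1]+h,p[0]-h:p[0]+h],(266,266),interpolation=cv2.INTER_CUBIC) for n,p,h in
 [("top",(445,208),42),("top",(148,287),33),("top",(386,299),33),("side",(470,297),50),("side",(180,208),33),("side",(344,330),33)]]
cv2.imwrite("pics/c1.png",cv2.convertScaleAbs(np.vstack([np.hstack(crops[:3]),np.hstack(crops[3:])]),alpha=1.7))
E
```

```text
six [251.7 283.6] (23.0, 24.0) [246.6 248. ] (21.100597381591797, 25.46624183654785) [0.4744 0.1231 0.009 ] 0.0006 ontop z=P [0.4747 0.1229]
three [313.4 205.9] (23.25510597229004, 23.255107879638672) [349.2 234.1] (21.0, 24.0) [0.6286 0.0099 0.0099] 0.0014 ontop z=P [0.6291 0.0095]
disc [385.8 299.2] (24.0, 24.0) [343.7 330.8] (28.0, 29.0) [ 0.4512 -0.131   0.0107] 0.0011 ontop z=P [ 0.4517 -0.1314]
tyre [501.6 297.5] (31.0, 35.0) [476.1 417.5] (50.91267013549805, 49.01530456542969) [ 0.4599 -0.3465  0.0131] 0.0011 ontop z=P [ 0.4602 -0.347 ]
div [147.6 286.9] (54.0, 54.0) [179.1 208.9] (31.047849655151367, 53.58823776245117) [0.4636 0.3248 0.0012] 0.0004 ontop z=P [0.4638 0.3247]
```

View pics/c1.png

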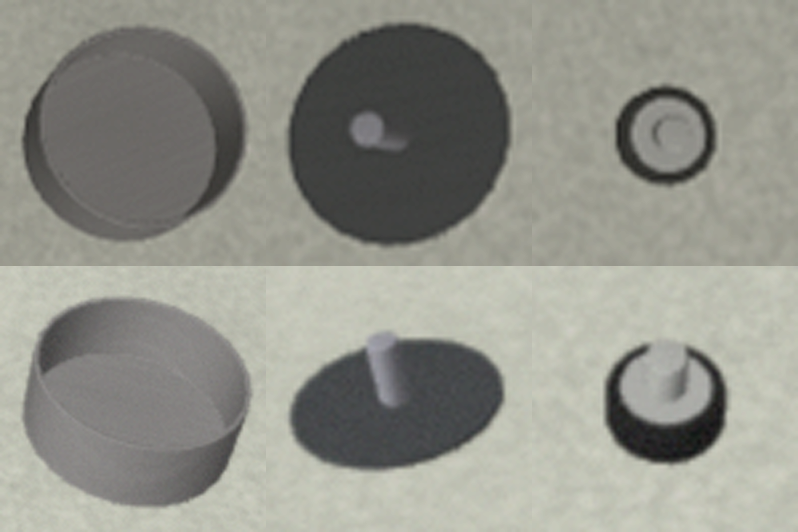

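Every part lies flat: the centroid heights are 9–11 mm for wheels and 13 mm for the tyre, and pair errors are under 1.5 mm. Next I measure the tin from its silhouette, the stub and post tops, and the centroid bias.

```bash
cat >> h.py <<'E'
def proj(n,P):
    E=np.linalg.inv(I[n]["extrinsics"]); c=np.atleast_2d(P)@E[:3,:3].T+E[:3,3]; q=c@np.array(I[n]["K"]).T
    return q[:,:2]/q[:,2:]
def bias(n,c,r,h):
    "silhouette centroid minus projected mid point for an upright cylinder, px"
    t=np.linspace(0,2*np.pi,90); P=np.vstack([np.c_[c[0]+r*np.cos(t),c[1]+r*np.sin(t),0*t+z] for z in(0,h)])
    return cen(cv2.convexHull(proj(n,P).astype(np.float32)))-proj(n,[c[0],c[1],h/2])[0]
E
python3 - <<'E'
from h import *
im={n:cv2.imread(f"pics/{n}0.png") for n in("top","side")}
S={"six":((252,284),(246,247),18,.72,.023,.018),"three":((314,206),(349,232),18,.72,.023,.018),"disc":((386,299),(344,330),20,.72,.023,.018),"tyre":((502,297),(477,417),34,.72,.03,.022),"div":((148,287),(180,208),36,.72,.053,.004),
"tin":((445,208),(470,297),55,.86,.061,.05)}
for k,(a,b,r,th,R,h) in S.items():
    ca,cb=dark(im["top"],a,r,th),dark(im["side"],b,r,th)
    if k=="tin": print(cv2.boundingRect(ca),cv2.boundingRect(cb))
    pa,pb=cen(ca),cen(cb); P,e=tri(pa,pb)
    pa=pa-bias("top",P,R,h); pb=pb-bias("side",P,R,h); P,e=tri(pa,pb)
    print(k,P.round(4),round(e,4),"top",plane("top",pa,h/2).round(4)[:2],"side",plane("side",pb,h/2).round(4)[:2])
print("post top",tri((140.05,285.7),(176.0,193.6)),"disc stub top",tri((388.8,298.4),(344.7,318.3)))
E
```

```text
six [0.4743 0.1227 0.0096] 0.0007 top [0.4747 0.1226] side [0.4745 0.1235]
three [0.6283 0.0099 0.0103] 0.0012 top [0.6291 0.0095] side [0.629  0.0112]
disc [ 0.4513 -0.1307  0.0108] 0.0009 top [ 0.4518 -0.1313] side [ 0.4521 -0.1295]
tyre [ 0.46   -0.3458  0.0135] 0.001 top [ 0.4604 -0.3472] side [ 0.4611 -0.3452]
div [0.4641 0.3239 0.003 ] 0.0004 top [0.4643 0.3242] side [0.4646 0.3254]
(410, 174, 71, 68) (428, 259, 87, 79)
tin [ 0.6256 -0.2396  0.0263] 0.0009 top [ 0.6263 -0.2403] side [ 0.6265 -0.2389]
post top (array([0.46403487, 0.32325762, 0.0397373 ]), np.float64(0.0011013251547071154)) disc stub top (array([ 0.45157285, -0.1320582 ,  0.04035221]), np.float64(0.001238792334104798))
```

Bias-corrected positions, with heights agreeing with the text:

| Part | x (m) | y (m) |
|---|---|---|
| wheel_six | 0.4745 | 0.123 |
| wheel_three | 0.629 | 0.010 |
| wheel_disc | 0.4517 | -0.1307 |
| big tyre | 0.4605 | -0.346 |
| divider | 0.4643 | 0.324 |
| tin | 0.626 | -0.2397 |

I start with wheel_six.

Request:
drive_tool:
  deltas:
    - [[0.3, -0.5, 0], [0, 0, 0]]
    - [[0.5, -0.8, -0.2], [0, 0, 0]]
    - [[0.5, -0.8, -0.2], [0, 0, 0]]
    - [[0.5, -0.8, -0.2], [0, 0, 0]]
    - [[0.5, -0.8, -0.2], [0, 0, 0]]
    - [[0.5, -0.8, -0.2], [0, 0, 0]]
    - [[0.5, -0.8, -0.2], [0, 0, 0]]
    - [[0.5, -0.8, -0.2], [0, 0, 0]]
    - [[0.5, -0.8, -0.2], [0, 0, 0]]
    - [[0.4, -0.7, -0.2], [0, 0, 0]]
  claw: 0.63
  squeeze: 20

```text
clock: 1.1
tcp_pos: [0.457, 0.1487, 0.1405]
eef_rot: [0.0, 0.197, 0.981, -0.0]
contact_force: [0.2, 0.5, 0.0]
finger_gap: 0.0337
gripper_force: 0.0
```

Request:
drive_tool:
  deltas:
    - [[0.37, -0.55, 0], [0, 0, 0]]
    - [[0, 0, 0], [0, 0, 0]]
    - [[0, 0, -0.6], [0, 0, 0]]
    - [[0, 0, -0.6], [0, 0, 0]]
    - [[0, 0, -0.4], [0, 0, 0]]
    - [[0, 0, -0.25], [0, 0, 0]]
    - [[0, 0, -0.2], [0, 0, 0]]
    - [[0, 0, 0], [0, 0, 0]]

```text
clock: 1.9
tcp_pos: [0.4735, 0.1236, 0.0374]
eef_rot: [-0.001, 0.196, 0.981, -0.0]
contact_force: [-0.3, 0.0, 1.1]
finger_gap: 0.0337
gripper_force: 0.0
```

Request:
drive_tool:
  deltas:
    - [[0, 0, 0], [0, 0, 0]]
    - [[0, 0, 0], [0, 0, 0]]
    - [[0, 0, 0], [0, 0, 0]]
    - [[0, 0, 0], [0, 0, 0]]
  claw: 1.0
  squeeze: 20

```text
clock: 2.3
tcp_pos: [0.4752, 0.1235, 0.0392]
eef_rot: [0.001, 0.196, 0.981, 0.001]
contact_force: [-0.2, 1.1, 3.2]
finger_gap: 0.0152
gripper_force: 20.0
```

Request:
drive_tool:
  deltas:
    - [[0, 0, 0.2], [0, 0, 0]]
    - [[0, 0, 0.4], [0, 0, 0]]
    - [[0, 0, 0.6], [0, 0, 0]]
    - [[0, 0, 0.6], [0, 0, 0]]
    - [[0, 0, 0.4], [0, 0, 0]]
    - [[0, 0, 0], [0, 0, 0]]

```text
clock: 2.9
tcp_pos: [0.4765, 0.1237, 0.1518]
eef_rot: [0.003, 0.196, 0.981, 0.002]
contact_force: [0.7, 0.3, -0.2]
finger_gap: 0.0154
gripper_force: 20.0
```

Request:
drive_tool:
  deltas:
    - [[0.2, -0.4, 0], [0, 0, 0]]
    - [[0.4, -0.8, 0], [0, 0, 0]]
    - [[0.4, -0.8, 0], [0, 0, 0]]
    - [[0.4, -0.8, 0], [0, 0, 0]]
    - [[0.4, -0.8, 0], [0, 0, 0]]
    - [[0.4, -0.8, 0], [0, 0, 0]]
    - [[0.4, -0.8, 0], [0, 0, 0]]
    - [[0.4, -0.8, 0], [0, 0, 0]]
    - [[0.4, -0.8, 0], [0, 0, 0]]
    - [[0.2, -0.6, 0], [0, 0, 0]]

```text
clock: 3.9
tcp_pos: [0.6551, -0.2493, 0.1467]
eef_rot: [-0.001, 0.197, 0.98, -0.0]
contact_force: [-0.0, 0.6, -0.8]
finger_gap: 0.0151
gripper_force: 20.0
```

Request:
drive_tool:
  deltas:
    - [[0, 0, 0], [0, 0, 0]]
    - [[0, 0, 0], [0, 0, 0]]
    - [[0, 0, 0], [0, 0, 0]]

```text
clock: 4.2
tcp_pos: [0.6539, -0.2456, 0.1476]
eef_rot: [-0.001, 0.196, 0.981, 0.0]
contact_force: [-0.2, 1.0, -1.1]
finger_gap: 0.0151
gripper_force: 20.0
```

Run:
```python
from h import *
for n,p in(("top",(480,200)),("side",(480,260))): 
    a=camera(n); cv2.imwrite(f"pics/{n}1.png",a)
t=[cv2.imread(f"pics/{n}1.png") for n in("top","side")]
cv2.imwrite("pics/c2.png",np.hstack([cv2.resize(t[0][100:320,340:560],(390,390)),cv2.resize(t[1][150:370,360:580],(390,390))]))
s=sense(); print(s["tcp_pos"].round(4),s["joint_pos"].round(2),s["finger_gap"])
```

```text
[ 0.6542 -0.2454  0.1484] [-0.38  0.57  1.37  0.    1.21 -1.55] 0.01518266545225261
```

View pics/c2.png

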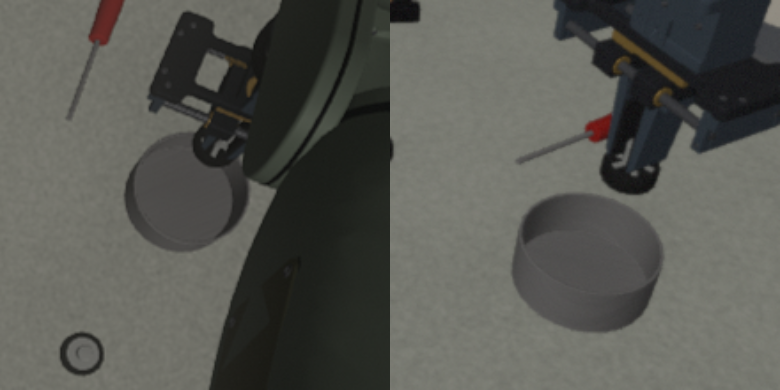

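The picture shows wheel_six level in the fingers, over the tin's far side: about (455,175) in the top view and (588,247) in the side view. The tin hasn't moved. I shift 6 mm in y and lower it.

Request:
drive_tool:
  deltas:
    - [[0, -0.12, 0], [0, 0, 0]]
    - [[0, 0, -0.6], [0, 0, 0]]
    - [[0, 0, -0.6], [0, 0, 0]]
    - [[0, 0, -0.4], [0, 0, 0]]
    - [[0, 0, -0.3], [0, 0, 0]]
    - [[0, 0, -0.1], [0, 0, 0]]
    - [[0, 0, 0], [0, 0, 0]]
    - [[0, 0, 0], [0, 0, 0]]

```text
clock: 5.1
tcp_pos: [0.6555, -0.253, 0.0497]
eef_rot: [0.001, 0.196, 0.981, -0.0]
contact_force: [0.2, 0.6, -0.1]
finger_gap: 0.0151
gripper_force: 20.0
```

Request:
drive_tool:
  deltas:
    - [[0, 0, -0.1], [0, 0, 0]]
    - [[0, 0, -0.06], [0, 0, 0]]
    - [[0, 0, 0], [0, 0, 0]]
    - [[0, 0, 0], [0, 0, 0]]

```text
clock: 5.5
tcp_pos: [0.6552, -0.253, 0.0421]
eef_rot: [0.001, 0.196, 0.981, -0.0]
contact_force: [-1.0, 0.9, 4.1]
finger_gap: 0.0149
gripper_force: 20.0
```

Request:
drive_tool:
  deltas:
    - [[0, 0, 0], [0, 0, 0]]
    - [[0, 0, 0], [0, 0, 0]]
    - [[0, 0, 0], [0, 0, 0]]
  claw: 0.74

```text
clock: 5.8
tcp_pos: [0.6546, -0.2527, 0.0403]
eef_rot: [-0.0, 0.196, 0.981, 0.0]
contact_force: [-0.1, 1.2, 0.5]
finger_gap: 0.024
gripper_force: 0.0
```

Request:
drive_tool:
  deltas:
    - [[0, 0, 0.2], [0, 0, 0]]
    - [[0, 0, 0.5], [0, 0, 0]]
    - [[0, 0, 0.7], [0, 0, 0]]
    - [[0, 0, 0.7], [0, 0, 0]]
    - [[0, 0, 0], [0, 0, -1]]
    - [[0, 0, 0], [0, 0, -1]]

```text
clock: 6.4
tcp_pos: [0.6555, -0.253, 0.1482]
eef_rot: [0.002, 0.3, 0.954, -0.0]
contact_force: [-0.1, -0.3, -0.3]
finger_gap: 0.0236
gripper_force: 0.0
```

Request:
drive_tool:
  deltas:
    - [[0, 0.3, 0], [0, 0, -1]]
    - [[-0.1, 0.6, 0], [0, 0, -1]]
    - [[-0.1, 0.7, 0], [0, 0, -1]]
    - [[-0.1, 0.7, 0], [0, 0, -1]]
    - [[-0.1, 0.7, 0], [0, 0, -1]]
    - [[-0.1, 0.7, 0], [0, 0, -1]]
    - [[0, 0.7, 0], [0, 0, -1]]
    - [[0, 0.5, 0], [0, 0, -1]]
    - [[0, 0.3, 0], [0, 0, 0]]
    - [[0, 0, 0], [0, 0, 0]]
  claw: 0.63

```text
clock: 7.4
tcp_pos: [0.6298, 0.0088, 0.1459]
eef_rot: [0.0, 0.658, 0.753, 0.0]
contact_force: [-0.3, -0.3, -0.3]
finger_gap: 0.0336
gripper_force: 0.0
```

Run:
```python
from h import *
a=np.mean([sense()["tcp_pos"] for _ in range(3)],0)
for n in("top","side"): cv2.imwrite(f"pics/{n}2.png",camera(n))
s=sense(); print(a,s["tcp_pos"].round(4),s["eef_rot"].round(3),s["joint_pos"].round(2))
t=[cv2.imread(f"pics/{n}2.png") for n in("top","side")]
cv2.imwrite("pics/c3.png",np.hstack([cv2.resize(t[0][130:320,270:460+30],(440,380)),cv2.resize(t[1][240:350,410:530],(360,380))]))
```

```text
[0.62977026 0.0088068  0.14593725] [0.6298 0.0066 0.1457] [ 0.     0.66   0.752 -0.   ] [-0.01  0.47  1.56 -0.    1.12 -0.14]
```

View pics/c3.png

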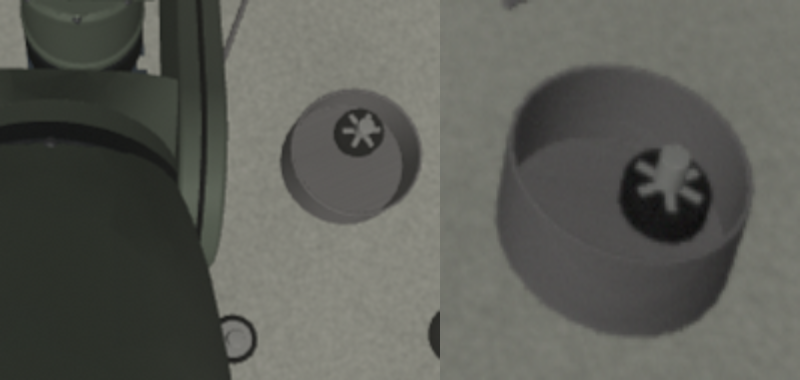

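wheel_six stands flat on the tin floor with its stub up, at about (458,196) in the top view. Now wheel_three.

Request:
drive_tool:
  deltas:
    - [[-0.02, 0.04, 0], [0, 0, 0]]
    - [[0, 0, -0.6], [0, 0, 0]]
    - [[0, 0, -0.6], [0, 0, 0]]
    - [[0, 0, -0.5], [0, 0, 0]]
    - [[0, 0, -0.3], [0, 0, 0]]
    - [[0, 0, -0.17], [0, 0, 0]]
    - [[0, 0, 0], [0, 0, 0]]

```text
clock: 8.2
tcp_pos: [0.6286, 0.0083, 0.0367]
eef_rot: [-0.0, 0.66, 0.751, -0.0]
contact_force: [-0.1, -0.1, -0.3]
finger_gap: 0.0338
gripper_force: 0.0
```

Request:
drive_tool:
  deltas:
    - [[0, 0, 0], [0, 0, 0]]
    - [[0, 0, 0], [0, 0, 0]]
    - [[0, 0, 0], [0, 0, 0]]
    - [[0, 0, 0], [0, 0, 0]]
  claw: 1.0

```text
clock: 8.6
tcp_pos: [0.6291, 0.0091, 0.0376]
eef_rot: [0.001, 0.66, 0.751, 0.0]
contact_force: [0.1, -1.6, 1.6]
finger_gap: 0.0152
gripper_force: 20.0
```

Request:
drive_tool:
  deltas:
    - [[0, 0, 0.2], [0, 0, 0]]
    - [[0, 0, 0.4], [0, 0, 0]]
    - [[0, 0, 0.6], [0, 0, 0]]
    - [[0, 0, 0.6], [0, 0, 0]]
    - [[0, 0, 0.4], [0, 0, 0]]
    - [[0, -0.3, 0], [0, 0, 0]]
    - [[0, -0.6, 0], [0, 0, 0]]
    - [[0, -0.6, 0], [0, 0, 0]]
    - [[0, -0.6, 0], [0, 0, 0]]
    - [[-0.1, -0.6, 0], [0, 0, 0]]

```text
clock: 9.6
tcp_pos: [0.6229, -0.1277, 0.1456]
eef_rot: [-0.001, 0.66, 0.751, -0.001]
contact_force: [-0.0, 0.2, -0.6]
finger_gap: 0.0151
gripper_force: 20.0
```

Request:
drive_tool:
  deltas:
    - [[-0.04, -0.6, 0], [0, 0, 0]]
    - [[0, -0.6, 0], [0, 0, 0]]
    - [[0, -0.4, 0], [0, 0, 0]]
    - [[0, 0, 0], [0, 0, 0]]
    - [[0, 0, 0], [0, 0, 0]]

```text
clock: 10.1
tcp_pos: [0.6211, -0.2058, 0.1462]
eef_rot: [-0.001, 0.661, 0.751, 0.0]
contact_force: [0.5, 1.0, -0.6]
finger_gap: 0.0152
gripper_force: 20.0
```

Run:
```python
from h import *
im={n:cv2.imread(f"pics/{n}2.png") for n in("top","side")}
for k,a,b,r,th,R,h,z0 in(("tin",(445,208),(470,297),55,.86,.061,.05,0),("six",(449+20,195),(477,297),13,.72,.023,.018,.003)):
    if k=="six": a=(457,195)
    ca,cb=dark(im["top"],a,r,th),dark(im["side"],b,r+(4 if k=="six" else 0),th)
    print(k,cv2.boundingRect(ca),cv2.boundingRect(cb))
    P,e=tri(cen(ca),cen(cb)); P,e=tri(cen(ca)-bias("top",P,R,h),cen(cb)-bias("side",P,R,h)); print(P.round(4),round(e,4))
print(sense()["tcp_pos"])
```

```text
tin (409, 174, 72, 68) (428, 259, 87, 79)
[ 0.6257 -0.2395  0.0263] 0.0007
six (444, 196, 18, 12) (469, 283, 25, 28)
[ 0.6393 -0.2541  0.0238] 0.0037
[ 0.62112381 -0.20582194  0.14618863]
```

The tin is still in place. I lower wheel_three.

Request:
drive_tool:
  deltas:
    - [[0.02, -0.08, 0], [0, 0, 0]]
    - [[0, 0, -0.6], [0, 0, 0]]
    - [[0, 0, -0.6], [0, 0, 0]]
    - [[0, 0, -0.4], [0, 0, 0]]
    - [[0, 0, -0.3], [0, 0, 0]]
    - [[0, 0, -0.15], [0, 0, 0]]
    - [[0, 0, -0.05], [0, 0, 0]]
    - [[0, 0, 0], [0, 0, 0]]
    - [[0, 0, 0], [0, 0, 0]]

```text
clock: 11.0
tcp_pos: [0.6233, -0.2098, 0.043]
eef_rot: [0.001, 0.66, 0.751, 0.0]
contact_force: [-0.2, -0.1, -0.6]
finger_gap: 0.0152
gripper_force: 20.0
```

Request:
drive_tool:
  deltas:
    - [[0, 0, -0.05], [0, 0, 0]]
    - [[0, 0, 0], [0, 0, 0]]
    - [[0, 0, 0], [0, 0, 0]]

```text
clock: 11.3
tcp_pos: [0.6235, -0.21, 0.0405]
eef_rot: [0.001, 0.66, 0.751, 0.001]
contact_force: [1.0, 1.0, 3.5]
finger_gap: 0.0157
gripper_force: 20.0
```

Request:
drive_tool:
  deltas:
    - [[0, 0, 0], [0, 0, 0]]
    - [[0, 0, 0], [0, 0, 0]]
    - [[0, 0, 0], [0, 0, 0]]
  claw: 0.74

```text
clock: 11.6
tcp_pos: [0.6222, -0.2096, 0.039]
eef_rot: [-0.0, 0.66, 0.751, -0.0]
contact_force: [0.7, 0.1, -0.7]
finger_gap: 0.0236
gripper_force: 0.0
```

Request:
drive_tool:
  deltas:
    - [[0, 0, 0.2], [0, 0, 0]]
    - [[0, 0, 0.5], [0, 0, 0]]
    - [[0, 0, 0.7], [0, 0, 0]]
    - [[0, 0, 0.7], [0, 0, 0]]
    - [[0, 0, 0], [0, 0, -1]]
    - [[0, 0, 0], [0, 0, -1]]

```text
clock: 12.2
tcp_pos: [0.6234, -0.21, 0.147]
eef_rot: [0.002, 0.736, 0.676, 0.001]
contact_force: [0.2, 0.4, -1.1]
finger_gap: 0.0234
gripper_force: 0.0
```

Request:
drive_tool:
  deltas:
    - [[-0.3, 0.1, 0], [0, 0, -1]]
    - [[-0.4, 0.2, 0], [0, 0, -1]]
    - [[-0.5, 0.2, 0], [0, 0, -1]]
    - [[-0.5, 0.2, 0], [0, 0, -1]]
    - [[-0.5, 0.3, 0], [0, 0, -1]]
    - [[-0.5, 0.3, 0], [0, 0, -1]]
    - [[-0.4, 0.2, 0], [0, 0, -1]]
    - [[-0.3, 0.1, 0], [0, 0, -1]]
    - [[0, 0, 0], [0, 0, 0]]
    - [[0, 0, 0], [0, 0, 0]]
  claw: 0.63

```text
clock: 13.2
tcp_pos: [0.4535, -0.13, 0.1452]
eef_rot: [0.001, 0.947, 0.321, 0.001]
contact_force: [0.8, 0.1, -0.4]
finger_gap: 0.0336
gripper_force: 0.0
```

Run:
```python
from h import *
r=[]
for n in("top","side"): cv2.imwrite(f"pics/{n}3.png",camera(n)); r.append(sense()["tcp_pos"])
s=sense(); print(np.round(r,4),s["eef_rot"].round(3),s["joint_pos"].round(2))
t=[cv2.imread(f"pics/{n}3.png") for n in("top","side")]
cv2.imwrite("pics/c4.png",np.hstack([cv2.resize(t[0][160:330,350:540],(420,380)),cv2.resize(t[1][240:360,400:520],(380,380))]))
```

```text
[[ 0.4538 -0.1302  0.1451]
 [ 0.4539 -0.1302  0.1449]] [0.001 0.947 0.321 0.001] [-0.3   0.24  1.92 -0.    0.98  0.61]
```

View pics/c4.png

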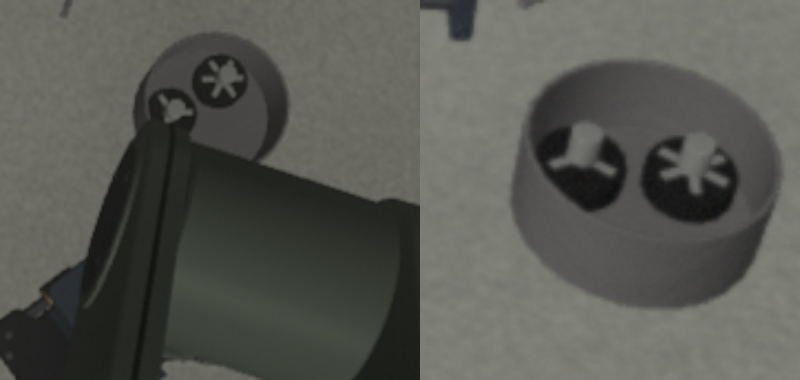

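Both wheels stand flat in the tin, at about (427,207) and (449,195) in the top view, and the tin hasn't moved. Now wheel_disc.

Request:
drive_tool:
  deltas:
    - [[-0.03, 0, 0], [0, 0, 0]]
    - [[0, 0, -0.6], [0, 0, 0]]
    - [[0, 0, -0.6], [0, 0, 0]]
    - [[0, 0, -0.5], [0, 0, 0]]
    - [[0, 0, -0.3], [0, 0, 0]]
    - [[0, 0, -0.15], [0, 0, 0]]
    - [[0, 0, 0], [0, 0, 0]]

```text
clock: 14.0
tcp_pos: [0.4513, -0.1299, 0.0364]
eef_rot: [-0.0, 0.947, 0.321, -0.0]
contact_force: [-0.2, 0.1, -0.5]
finger_gap: 0.0335
gripper_force: 0.0
```

Request:
drive_tool:
  deltas:
    - [[0, 0, 0], [0, 0, 0]]
    - [[0, 0, 0], [0, 0, 0]]
    - [[0, 0, 0], [0, 0, 0]]
    - [[0, 0, 0], [0, 0, 0]]
  claw: 1.0

```text
clock: 14.4
tcp_pos: [0.4516, -0.1299, 0.0374]
eef_rot: [0.0, 0.947, 0.32, 0.001]
contact_force: [0.7, 0.3, 1.5]
finger_gap: 0.0148
gripper_force: 20.0
```

Request:
drive_tool:
  deltas:
    - [[0, 0, 0.2], [0, 0, 0]]
    - [[0, 0, 0.4], [0, 0, 0]]
    - [[0, 0, 0.6], [0, 0, 0]]
    - [[0, 0, 0.6], [0, 0, 0]]
    - [[0, 0, 0.4], [0, 0, 0]]
    - [[0.3, -0.3, 0], [0, 0, 0]]
    - [[0.5, -0.4, 0], [0, 0, 0]]
    - [[0.5, -0.4, 0], [0, 0, 0]]
    - [[0.5, -0.4, 0], [0, 0, 0]]
    - [[0.5, -0.4, 0], [0, 0, 0]]

```text
clock: 15.4
tcp_pos: [0.5669, -0.2254, 0.1478]
eef_rot: [0.0, 0.947, 0.32, 0.0]
contact_force: [0.9, 0.1, -0.3]
finger_gap: 0.0153
gripper_force: 20.0
```

Request:
drive_tool:
  deltas:
    - [[0.5, -0.4, 0], [0, 0, 0]]
    - [[0.2, -0.26, 0], [0, 0, 0]]
    - [[0, 0, 0], [0, 0, 0]]
    - [[0, 0, 0], [0, 0, 0]]

```text
clock: 15.8
tcp_pos: [0.6004, -0.2573, 0.147]
eef_rot: [-0.001, 0.947, 0.32, -0.0]
contact_force: [0.3, 1.3, 0.1]
finger_gap: 0.0152
gripper_force: 20.0
```

Request:
drive_tool:
  deltas:
    - [[0.03, 0, 0], [0, 0, 0]]
    - [[0, 0, -0.6], [0, 0, 0]]
    - [[0, 0, -0.6], [0, 0, 0]]
    - [[0, 0, -0.4], [0, 0, 0]]
    - [[0, 0, -0.3], [0, 0, 0]]
    - [[0, 0, -0.15], [0, 0, 0]]
    - [[0, 0, -0.05], [0, 0, 0]]
    - [[0, 0, 0], [0, 0, 0]]
    - [[0, 0, 0], [0, 0, 0]]

```text
clock: 16.7
tcp_pos: [0.6032, -0.2578, 0.0431]
eef_rot: [0.001, 0.947, 0.321, 0.001]
contact_force: [0.1, 0.4, -1.0]
finger_gap: 0.0156
gripper_force: 20.0
```

Request:
drive_tool:
  deltas:
    - [[0, 0, -0.05], [0, 0, 0]]
    - [[0, 0, 0], [0, 0, 0]]
    - [[0, 0, 0], [0, 0, 0]]

```text
clock: 17.0
tcp_pos: [0.6034, -0.258, 0.0404]
eef_rot: [0.001, 0.947, 0.32, 0.001]
contact_force: [0.4, 0.1, 3.7]
finger_gap: 0.0151
gripper_force: 20.0
```

Request:
drive_tool:
  deltas:
    - [[0, 0, 0], [0, 0, 0]]
    - [[0, 0, 0], [0, 0, 0]]
    - [[0, 0, 0], [0, 0, 0]]
  claw: 0.74

```text
clock: 17.3
tcp_pos: [0.6022, -0.2576, 0.039]
eef_rot: [-0.0, 0.947, 0.32, -0.0]
contact_force: [0.3, 0.0, -0.7]
finger_gap: 0.0235
gripper_force: 0.0
```

Request:
drive_tool:
  deltas:
    - [[0, 0, 0.2], [0, 0, 0]]
    - [[0, 0, 0.5], [0, 0, 0]]
    - [[0, 0, 0.7], [0, 0, 0]]
    - [[0, 0, 0.7], [0, 0, 0]]
    - [[0, 0, 0.2], [0, 0, 0]]
    - [[0, 0, 0], [0, 0, 0]]

```text
clock: 17.9
tcp_pos: [0.6035, -0.2581, 0.1568]
eef_rot: [0.002, 0.947, 0.32, 0.002]
contact_force: [0.6, -0.7, -0.0]
finger_gap: 0.024
gripper_force: 0.0
```

Request:
drive_tool:
  deltas:
    - [[0, 0.3, 0], [0, 0, 0]]
    - [[-0.17, 0.7, 0], [0, 0, 0]]
    - [[-0.17, 0.7, 0], [0, 0, 0]]
    - [[-0.17, 0.7, 0], [0, 0, 0]]
    - [[-0.17, 0.7, 0], [0, 0, 0]]
    - [[-0.17, 0.7, 0], [0, 0, 0]]
    - [[-0.17, 0.7, 0], [0, 0, 0]]
    - [[-0.17, 0.7, 0], [0, 0, 0]]
    - [[-0.17, 0.7, 0], [0, 0, 0]]
    - [[-0.17, 0.7, 0], [0, 0, 0]]
  claw: 0.63

```text
clock: 18.9
tcp_pos: [0.5237, 0.0743, 0.1524]
eef_rot: [-0.001, 0.947, 0.321, -0.002]
contact_force: [0.5, -0.4, -0.7]
finger_gap: 0.0339
gripper_force: 0.0
```

Request:
drive_tool:
  deltas:
    - [[-0.17, 0.7, 0], [0, 0, 0]]
    - [[-0.17, 0.7, 0], [0, 0, 0]]
    - [[-0.17, 0.7, 0], [0, 0, 0]]
    - [[-0.17, 0.7, 0], [0, 0, 0]]
    - [[-0.17, 0.7, 0], [0, 0, 0]]
    - [[-0.17, 0.7, 0], [0, 0, 0]]
    - [[-0.17, 0.7, 0], [0, 0, 0]]
    - [[0, 0.14, 0], [0, 0, 0]]
    - [[0, 0, 0], [0, 0, 0]]
    - [[0, 0, 0], [0, 0, 0]]

```text
clock: 19.9
tcp_pos: [0.4658, 0.3234, 0.1533]
eef_rot: [0.001, 0.947, 0.321, -0.001]
contact_force: [-0.2, -0.9, 0.8]
finger_gap: 0.0339
gripper_force: 0.0
```

Run:
```python
from h import *
r=[]
for n in("top","side"): cv2.imwrite(f"pics/{n}4.png",camera(n)); r.append(sense()["tcp_pos"])
s=sense(); print(np.round(r,4),s["eef_rot"].round(3),s["joint_pos"].round(2))
t=[cv2.imread(f"pics/{n}4.png") for n in("top","side")]
cv2.imwrite("pics/c5.png",np.hstack([cv2.resize(t[0][160:260,395:495],(400,400)),cv2.resize(t[1][245:345,420:520],(400,400))]))
```

```text
[[0.4662 0.3231 0.1536]
 [0.4665 0.323  0.1539]] [ 0.     0.947  0.32  -0.001] [ 0.59  0.37  1.7  -0.    1.08  1.51]
```

View pics/c5.png

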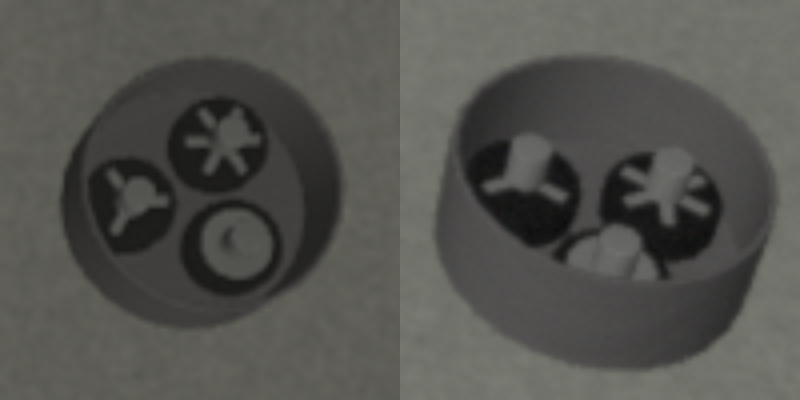

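The three wheels sit flat in a close triangle. In the top view six is at about (449,196), three at (427,211) and disc at (453,222). Now the divider.

Request:
drive_tool:
  deltas:
    - [[-0.04, 0.02, 0], [0, 0, 0]]
    - [[0, 0, -0.6], [0, 0, 0]]
    - [[0, 0, -0.6], [0, 0, 0]]
    - [[0, 0, -0.6], [0, 0, 0]]
    - [[0, 0, -0.4], [0, 0, 0]]
    - [[0, 0, -0.19], [0, 0, 0]]
    - [[0, 0, 0], [0, 0, 0]]

```text
clock: 20.7
tcp_pos: [0.4642, 0.3244, 0.0341]
eef_rot: [0.0, 0.947, 0.32, -0.001]
contact_force: [0.6, 0.3, -0.1]
finger_gap: 0.0335
gripper_force: 0.0
```

Request:
drive_tool:
  deltas:
    - [[0, 0, 0], [0, 0, 0]]
    - [[0, 0, 0], [0, 0, 0]]
    - [[0, 0, 0], [0, 0, 0]]
    - [[0, 0, 0], [0, 0, 0]]
  claw: 1.0
  squeeze: 30

```text
clock: 21.1
tcp_pos: [0.4654, 0.3258, 0.0363]
eef_rot: [-0.0, 0.947, 0.32, 0.001]
contact_force: [0.3, 0.1, 4.9]
finger_gap: 0.0149
gripper_force: 30.0
```

Run:
```python
from h import *
im=cv2.imread("pics/top4.png")
g=cv2.GaussianBlur(im.max(2),(3,3),0); m=np.zeros_like(g); m[178:238,415:467]=(g<52)[178:238,415:467]
for k,p in(("six",(449.5,196)),("three",(427.5,211)),("disc",(453,221.7))): print(k,plane("top",p,.012).round(4)[:2]-[.626,-.2396])
print(sense()["tcp_pos"])
```

```text
six [ 0.0285 -0.0161]
three [-0.0026  0.0272]
disc [-0.0227 -0.0215]
[0.46540152 0.32579736 0.0362512 ]
```

Request:
drive_tool:
  deltas:
    - [[0, 0, 0.1], [0, 0, 0]]
    - [[0, 0, 0.3], [0, 0, 0]]
    - [[0, 0, 0.6], [0, 0, 0]]
    - [[0, 0, 0.6], [0, 0, 0]]
    - [[0, 0, 0.6], [0, 0, 0]]
    - [[0, 0, 0.3], [0, 0, 0]]
    - [[0, -0.2, 0], [0, 0, 0]]
    - [[0.1, -0.4, 0], [0, 0, 0]]
    - [[0.2, -0.6, 0], [0, 0, 0]]
    - [[0.2, -0.6, 0], [0, 0, 0]]

```text
clock: 22.1
tcp_pos: [0.4886, 0.2335, 0.1585]
eef_rot: [0.0, 0.947, 0.321, -0.002]
contact_force: [0.6, -0.0, -1.1]
finger_gap: 0.015
gripper_force: 30.0
```

Request:
drive_tool:
  deltas:
    - [[0.2, -0.6, 0], [0, 0, 0]]
    - [[0.2, -0.6, 0], [0, 0, 0]]
    - [[0.2, -0.6, 0], [0, 0, 0]]
    - [[0.2, -0.6, 0], [0, 0, 0]]
    - [[0.2, -0.6, 0], [0, 0, 0]]
    - [[0.2, -0.6, 0], [0, 0, 0]]
    - [[0.2, -0.6, 0], [0, 0, 0]]
    - [[0.2, -0.6, 0], [0, 0, 0]]
    - [[0.2, -0.6, 0], [0, 0, 0]]
    - [[0.2, -0.6, 0], [0, 0, 0]]

```text
clock: 23.1
tcp_pos: [0.5884, -0.0664, 0.1583]
eef_rot: [-0.001, 0.947, 0.32, -0.002]
contact_force: [0.1, -0.4, -0.2]
finger_gap: 0.015
gripper_force: 30.0
```

Request:
drive_tool:
  deltas:
    - [[0.2, -0.6, 0], [0, 0, 0]]
    - [[0.2, -0.6, 0], [0, 0, 0]]
    - [[0.2, -0.6, 0], [0, 0, 0]]
    - [[0.1, -0.4, 0], [0, 0, 0]]
    - [[0.03, -0.3, 0], [0, 0, 0]]
    - [[0, 0, 0], [0, 0, 0]]
    - [[0, 0, 0], [0, 0, 0]]
    - [[0, 0, 0], [0, 0, 0]]

```text
clock: 23.9
tcp_pos: [0.6258, -0.1884, 0.16]
eef_rot: [-0.0, 0.947, 0.321, -0.0]
contact_force: [-0.3, 0.6, -0.5]
finger_gap: 0.0148
gripper_force: 30.0
```

Request:
drive_tool:
  deltas:
    - [[0, -0.3, 0], [0, 0, 0]]
    - [[0, -0.44, -0.2], [0, 0, 0]]
    - [[0, -0.3, -0.4], [0, 0, 0]]
    - [[0, 0, -0.3], [0, 0, 0]]
    - [[0, 0, 0], [0, 0, 0]]
    - [[0, 0, 0], [0, 0, 0]]
    - [[0, 0, 0], [0, 0, 0]]

```text
clock: 24.6
tcp_pos: [0.6269, -0.2418, 0.1162]
eef_rot: [0.001, 0.947, 0.321, 0.001]
contact_force: [0.4, -0.1, -1.1]
finger_gap: 0.0153
gripper_force: 30.0
```

Run:
```python
from h import *
r=[]
for n in("top","side"): cv2.imwrite(f"pics/{n}5.png",camera(n)); r.append(sense()["tcp_pos"])
print(np.round(r,4))
t=[cv2.imread(f"pics/{n}5.png") for n in("top","side")]
cv2.imwrite("pics/c6.png",np.hstack([cv2.resize(t[0][150:270,385:505],(400,400)),cv2.resize(t[1][230:350,410:530],(400,400))]))
```

```text
[[ 0.6269 -0.2417  0.1163]
 [ 0.6268 -0.2417  0.1162]]
```

View pics/c6.png

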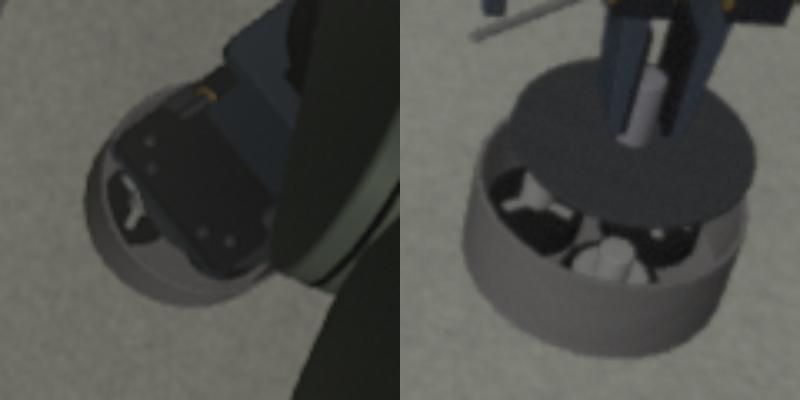

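The plate hangs level over the tin. In the side view it's centred near (480,273), above the three wheels. I check that centre by ray against the tin, using the same camera.

Run:
```python
from h import *
g=cv2.GaussianBlur(cv2.imread("pics/side5.png"),(3,3),0).max(2)
roi=g[240:305,436:545]; 
for th in(55,62,68):
    m=(g<th).astype(np.uint8); m[:262]=0; m[:,:436]=0; m[:,545:]=0; m[300:]=0
    # lower boundary and left/right extremes of plate
    xs=np.where(m[262:285].any(0))[0]; print(th,xs.min(),xs.max())
for p in((479.6,272.9),): print(plane("side",p,.084).round(4))
c=(.6265,-.2400); t=np.linspace(0,2*np.pi,90); q=proj("side",np.c_[c[0]+.053*np.cos(t),c[1]+.053*np.sin(t),0*t+.084])
print("expected plate box at target",q.min(0).round(1),q.max(0).round(1),"seen x",410+108*.3,410+357*.3,"y",230+58*.3,230+228*.3)
```

```text
55 436 515
62 436 515
68 436 515
[ 0.6222 -0.2451  0.084 ]
expected plate box at target [441.5 246. ] [515.4 296.4] seen x 442.4 517.1 y 247.4 298.4
```

The plate is within about 2 mm of the tin's axis, against 5 mm free. I correct slightly and lower it.

Request:
drive_tool:
  deltas:
    - [[-0.02, 0.03, 0], [0, 0, 0]]
    - [[0, 0, -0.2], [0, 0, 0]]
    - [[0, 0, -0.2], [0, 0, 0]]
    - [[0, 0, -0.15], [0, 0, 0]]
    - [[0, 0, -0.1], [0, 0, 0]]
    - [[0, 0, -0.1], [0, 0, 0]]
    - [[0, 0, 0], [0, 0, 0]]
    - [[0, 0, 0], [0, 0, 0]]

```text
clock: 25.5
tcp_pos: [0.6253, -0.2403, 0.0775]
eef_rot: [0.0, 0.947, 0.32, 0.0]
contact_force: [-0.4, -0.1, -1.7]
finger_gap: 0.015
gripper_force: 30.0
```

Request:
drive_tool:
  deltas:
    - [[0, 0, -0.04], [0, 0, 0]]
    - [[0, 0, -0.03], [0, 0, 0]]
    - [[0, 0, 0], [0, 0, 0]]
    - [[0, 0, 0], [0, 0, 0]]

```text
clock: 25.9
tcp_pos: [0.6256, -0.2405, 0.0753]
eef_rot: [0.001, 0.947, 0.32, 0.001]
contact_force: [-0.8, 1.0, 4.9]
finger_gap: 0.0151
gripper_force: 30.0
```

Contact comes exactly 39 mm above the pick height, as it must. Release.

Request:
drive_tool:
  deltas:
    - [[0, 0, 0], [0, 0, 0]]
    - [[0, 0, 0], [0, 0, 0]]
    - [[0, 0, 0], [0, 0, 0]]
  claw: 0.7

```text
clock: 26.2
tcp_pos: [0.6251, -0.2401, 0.0736]
eef_rot: [-0.0, 0.947, 0.32, -0.0]
contact_force: [-0.3, 0.4, -0.4]
finger_gap: 0.0277
gripper_force: 0.0
```

Request:
drive_tool:
  deltas:
    - [[0, 0, 0.2], [0, 0, 0]]
    - [[0, 0, 0.5], [0, 0, 0]]
    - [[0, 0, 0.6], [0, 0, 0]]
    - [[0, 0, 0.6], [0, 0, 0]]
    - [[0, 0, 0], [0, 0, 0]]

```text
clock: 26.7
tcp_pos: [0.6278, -0.2412, 0.1749]
eef_rot: [0.003, 0.947, 0.32, 0.004]
contact_force: [0.5, -0.2, 0.2]
finger_gap: 0.0273
gripper_force: 0.0
```

Request:
drive_tool:
  deltas:
    - [[-0.2, -0.1, 0], [0, 0, 0]]
    - [[-0.4, -0.3, 0], [0, 0, 0]]
    - [[-0.5, -0.3, 0], [0, 0, 0]]
    - [[-0.5, -0.3, 0], [0, 0, 0]]
    - [[-0.5, -0.3, 0], [0, 0, 0]]
    - [[-0.5, -0.3, 0], [0, 0, 0]]
    - [[-0.4, -0.3, 0], [0, 0, 0]]
    - [[-0.3, -0.2, -0.4], [0, 0, 0]]
    - [[0, 0, -0.6], [0, 0, 0]]
    - [[0, 0, 0], [0, 0, 0]]
  claw: 0.08

```text
clock: 27.7
tcp_pos: [0.4559, -0.3433, 0.1145]
eef_rot: [-0.005, 0.947, 0.32, -0.003]
contact_force: [-0.9, 0.8, 0.4]
finger_gap: 0.0839
gripper_force: 0.0
```

Run:
```python
from h import *
r=[]
for n in("top","side"): cv2.imwrite(f"pics/{n}6.png",camera(n)); r.append(sense()["tcp_pos"])
print(np.round(r,4))
t=[cv2.imread(f"pics/{n}6.png") for n in("top","side")]
cv2.imwrite("pics/c7.png",np.hstack([cv2.resize(t[0][150:350,380:580],(400,400)),cv2.resize(t[1][230:470,390:590],(400,480))[:400]]))
```

```text
[[ 0.4577 -0.3441  0.1166]
 [ 0.4593 -0.3448  0.1182]]
```

View pics/c7.png

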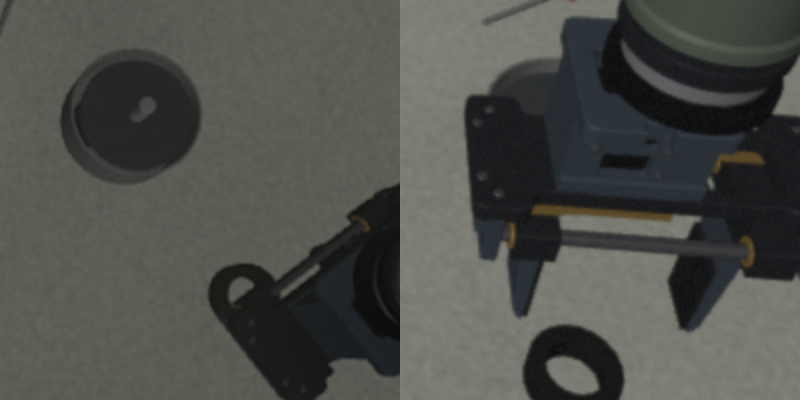

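The divider lies level in the tin, with its post top at about (453.5,202) in the top view. The open fingers are above the tyre, so I descend and grip.

Request:
drive_tool:
  deltas:
    - [[0, -0.02, 0], [0, 0, 0]]
    - [[0, 0, -0.5], [0, 0, 0]]
    - [[0, 0, -0.6], [0, 0, 0]]
    - [[0, 0, -0.5], [0, 0, 0]]
    - [[0, 0, -0.2], [0, 0, 0]]
    - [[0, 0, -0.1], [0, 0, 0]]
    - [[0, 0, 0], [0, 0, 0]]
    - [[0, 0, 0], [0, 0, 0]]

```text
clock: 28.6
tcp_pos: [0.4611, -0.3468, 0.0253]
eef_rot: [0.001, 0.947, 0.321, 0.001]
contact_force: [-0.6, -0.6, 0.0]
finger_gap: 0.0838
gripper_force: 0.0
```

Request:
drive_tool:
  deltas:
    - [[0, 0, 0], [0, 0, 0]]
    - [[0, 0, 0], [0, 0, 0]]
    - [[0, 0, 0], [0, 0, 0]]
    - [[0, 0, 0], [0, 0, 0]]
    - [[0, 0, 0], [0, 0, 0]]
  claw: 1.0
  squeeze: 20

```text
clock: 29.1
tcp_pos: [0.4603, -0.3464, 0.0244]
eef_rot: [0.0, 0.947, 0.32, 0.0]
contact_force: [-0.2, 0.2, 3.5]
finger_gap: 0.0599
gripper_force: 20.0
```

Run:
```python
from h import *
print("post top",plane("top",(453.5,202),.079).round(4), sense()["tcp_pos"])
# plate outline centre in the tin
g=cv2.GaussianBlur(cv2.imread("pics/top6.png"),(3,3),0).max(2)
m=np.zeros_like(g); m[170:245,408:485]=(g<58)[170:245,408:485]
c=max(cv2.findContours(m,0,cv2.CHAIN_APPROX_NONE)[0],key=cv2.contourArea); print(cv2.boundingRect(c),cv2.minEnclosingCircle(c),plane("top",cen(cv2.convexHull(c)),.043).round(4))
```

```text
post top [ 0.6246 -0.2426  0.079 ] [ 0.46034788 -0.34636999  0.02440856]
(410, 179, 70, 57) ((444.71429443359375, 208.61224365234375), 34.742103576660156) [ 0.6227 -0.2371  0.043 ]
```

Request:
drive_tool:
  deltas:
    - [[0, 0, 0.1], [0, 0, 0]]
    - [[0, 0, 0.3], [0, 0, 0]]
    - [[0, 0, 0.6], [0, 0, 0]]
    - [[0, 0, 0.6], [0, 0, 0]]
    - [[0, 0, 0.6], [0, 0, 0]]
    - [[0, 0, 0.3], [0, 0, 0]]
    - [[0.2, 0.1, 0], [0, 0, 0]]
    - [[0.4, 0.2, 0], [0, 0, 0]]
    - [[0.5, 0.3, 0], [0, 0, 0]]
    - [[0.5, 0.3, 0], [0, 0, 0]]

```text
clock: 30.1
tcp_pos: [0.5408, -0.3, 0.1474]
eef_rot: [-0.001, 0.947, 0.32, -0.001]
contact_force: [0.2, -0.3, -0.0]
finger_gap: 0.0603
gripper_force: 20.0
```

Request:
drive_tool:
  deltas:
    - [[0.5, 0.3, 0], [0, 0, 0]]
    - [[0.5, 0.3, 0], [0, 0, 0]]
    - [[0.4, 0.3, 0], [0, 0, 0]]
    - [[0.3, 0.3, 0], [0, 0, 0]]
    - [[0, 0, 0], [0, 0, 0]]
    - [[0, 0, 0], [0, 0, 0]]
    - [[0, 0, 0], [0, 0, 0]]

```text
clock: 30.8
tcp_pos: [0.6243, -0.2415, 0.1486]
eef_rot: [-0.0, 0.947, 0.32, -0.001]
contact_force: [-0.6, 0.4, -0.2]
finger_gap: 0.0601
gripper_force: 20.0
```

Run:
```python
from h import *
r=[]
for n in("top","side"): cv2.imwrite(f"pics/{n}7.png",camera(n)); r.append(sense()["tcp_pos"])
print(np.round(r,4))
t=[cv2.imread(f"pics/{n}7.png") for n in("top","side")]
cv2.imwrite("pics/c8.png",np.hstack([cv2.resize(t[0][150:270,385:505],(400,400)),cv2.resize(t[1][210:350,400:540],(400,400))]))
```

```text
[[ 0.6243 -0.2418  0.1488]
 [ 0.6244 -0.2419  0.149 ]]
```

View pics/c8.png

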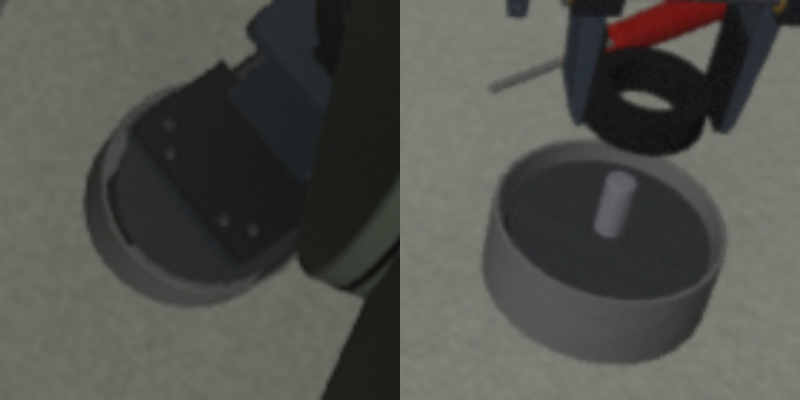

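The tyre hangs level over the post. In the side view its bore is near (487,246) and the post top near (477,273). Lowering.

Request:
drive_tool:
  deltas:
    - [[0.02, 0.01, -0.2], [0, 0, 0]]
    - [[0, 0, -0.3], [0, 0, 0]]
    - [[0, 0, -0.3], [0, 0, 0]]
    - [[0, 0, -0.3], [0, 0, 0]]
    - [[0, 0, -0.2], [0, 0, 0]]
    - [[0, 0, -0.15], [0, 0, 0]]
    - [[0, 0, -0.05], [0, 0, 0]]
    - [[0, 0, 0], [0, 0, 0]]
    - [[0, 0, 0], [0, 0, 0]]

```text
clock: 31.8
tcp_pos: [0.6266, -0.2409, 0.0746]
eef_rot: [0.0, 0.947, 0.32, 0.0]
contact_force: [0.3, 0.3, -0.2]
finger_gap: 0.0599
gripper_force: 20.0
```

Request:
drive_tool:
  deltas:
    - [[0, 0, -0.06], [0, 0, 0]]
    - [[0, 0, -0.05], [0, 0, 0]]
    - [[0, 0, -0.03], [0, 0, 0]]
    - [[0, 0, 0], [0, 0, 0]]
    - [[0, 0, 0], [0, 0, 0]]

```text
clock: 32.3
tcp_pos: [0.6262, -0.2407, 0.0674]
eef_rot: [0.0, 0.947, 0.32, 0.0]
contact_force: [-1.2, 0.3, 3.8]
finger_gap: 0.0597
gripper_force: 20.0
```

Contact comes 43 mm above the pick height, as expected. I release with a small opening and retreat.

Request:
drive_tool:
  deltas:
    - [[0, 0, 0], [0, 0, 0]]
    - [[0, 0, 0], [0, 0, 0]]
    - [[0, 0, 0], [0, 0, 0]]
  claw: 0.22

```text
clock: 32.6
tcp_pos: [0.6262, -0.2407, 0.0667]
eef_rot: [0.0, 0.947, 0.32, -0.0]
contact_force: [1.0, -1.0, -0.1]
finger_gap: 0.0707
gripper_force: 0.0
```

Request:
drive_tool:
  deltas:
    - [[0, 0, 0.1], [0, 0, 0]]
    - [[0, 0, 0.4], [0, 0, 0]]
    - [[0, 0, 0.6], [0, 0, 0]]
    - [[0, 0, 0.6], [0, 0, 0]]
    - [[0, 0, 0.4], [0, 0, 0]]
    - [[0, 0.5, 0], [0, 0, 0]]
    - [[0, 0.7, 0], [0, 0, 0]]
    - [[0, 0.7, 0], [0, 0, 0]]
    - [[0, 0.7, 0], [0, 0, 0]]
    - [[0, 0.7, 0], [0, 0, 0]]

```text
clock: 33.6
tcp_pos: [0.6261, -0.0744, 0.1724]
eef_rot: [0.0, 0.947, 0.32, 0.0]
contact_force: [0.5, -0.1, -0.3]
finger_gap: 0.071
gripper_force: 0.0
```

Request:
drive_tool:
  deltas:
    - [[0, 0.7, 0], [0, 0, 0]]
    - [[0, 0.7, 0], [0, 0, 0]]
    - [[0, 0.7, 0], [0, 0, 0]]
    - [[0, 0.5, 0], [0, 0, 0]]
    - [[0, 0, 0], [0, 0, 0]]
    - [[0, 0, 0], [0, 0, 0]]

```text
clock: 34.2
tcp_pos: [0.6262, 0.0545, 0.1722]
eef_rot: [0.0, 0.947, 0.321, 0.0]
contact_force: [0.3, 0.1, 0.2]
finger_gap: 0.0715
gripper_force: 0.0
```

Run:
```python
from h import *
for n in("top","side"): cv2.imwrite(f"pics/{n}8.png",camera(n))
t=[cv2.imread(f"pics/{n}8.png") for n in("top","side")]
cv2.imwrite("pics/c9.png",np.hstack([cv2.resize(t[0][150:270,385:505],(400,400)),cv2.resize(t[1][230:350,410:530],(400,400))]))
s=sense();print(s["tcp_pos"],s["contact_force"])
```

```text
[0.62621757 0.05333299 0.17211904] [ 0.50858534 -0.49977884  0.04791733]
```

View pics/c9.png

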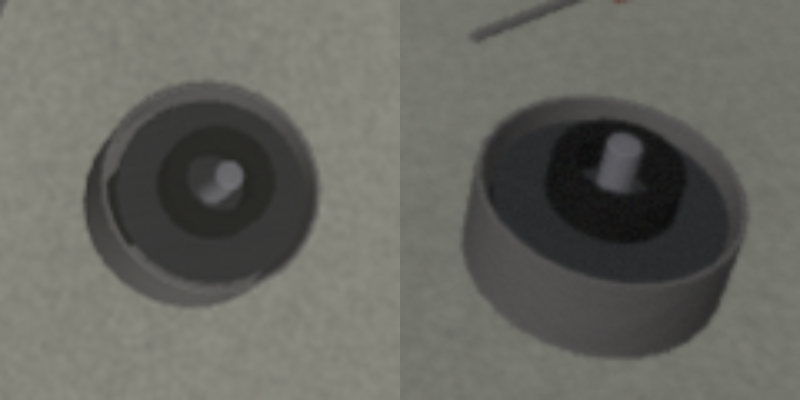

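The tyre lies flat around the post on the level divider, at about (449,204) in the top view. The gripper is well clear, so I hand in.

```bash
python3 -c "
from bench import *
print(job_done())"
```

```text
the job is handed in; nothing more can be done
None
```

The job is handed in at about 34 s: in the last pictures the divider sits level on the three wheels and the big tyre lies flat around its post. The hand-in returned no verdict; the screw box was never approached.

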